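# Close up the plate row and shut the carrier gate

## Robot

A 7-joint arm with a two-finger parallel gripper is mounted at the origin on a cart in front of the work surface, level with it; the furniture and walls round the work are solid. World frame = base frame: x ahead of the robot, y to its left, z up, the work surface at z = 0. Lengths are in m, angles in rad, forces in N, time in s.
With the tool pointing down it reaches from about 0.425 to 0.925 m from the base axis. Payload 6.8 kg.
Tool frame: the origin (TCP) lies at the very end of the fingers, on their centre line; the grasp point (between the pads) lies 19 mm behind it; z points along the fingers, y is the direction in which the jaws open and shut (so a half turn about z gives the same grasp; the last joint's range is limited). The gripper opens to 88 mm and grips with 3 to 60 N. Pads are 20 mm wide; open, the fingers measure 115 mm over their backs; the gripper's body (75 mm by 178 mm) begins 61 mm behind the grasp point.
Start: joints at [-1.319, 0.477, 0.022, 1.555, -0.011, 1.109, -0.083], TCP at [0.238, 0.632, 0.223] pointing down, gripper open.
Joint ranges: [-2.96, 2.96], [-0.34, 2.1], [-1.41, 1.46], [0.24, 2.44], [-1.37, 4.51], [0.17, 1.92], [-2.96, 2.96]. Speed limits (rad/s): [2.39, 2.39, 3.14, 3.14, 3.14, 3.14, 3.14].

## Interface

Orientations are given as a rotation vector (axis times angle).
In Python, from bench import manip gives the robot as it stands.
- The arm moves only by the tool move_arm, never from a script. Its argument "commands" is one flat list of numbers, 6 for each row, row after row: the shift along the tool's x, y, z in mm, then the turn, a rotation vector about the tool's x, y, z in rad. In form: [x, y, z, wx, wy, wz, x, y, z, wx, wy, wz, ...]. A call has 1 to 20 rows; each row is the pose to reach, as a shift and turn from the pose commanded when the call began, along the tool's axes at that moment; what a row does not reach only later rows make up. A row lasts 1/8 s, in which the tool goes at most 62.5 mm and 10.7 degrees, less where a joint would pass 70% of its speed; a pose out of reach is approached as far as the arm can. A call with a gripper value outside its range is refused whole. "jaw" is the finger opening in mm, from 0 to 87.8, set as the call begins (left out, the last holds). The fingers move at their own pace and stop on an object; the grip force is fixed at half the most. Time passes only in rows, so rows that repeat a pose let the fingers close. It gives the time, the measured TCP pose, the force and the opening at its end, in the units of the state.
- manip.state(): the state, without advancing time (a new reading comes with each control period).
- manip.read_camera(name): name is "scene" or "top" or "wrist"; returns a dict with "color" (384x512x3 uint8, red, green, blue), "camera_matrix" (3x3 intrinsics, pixels), "world_from_camera" (4x4, takes a point from camera to world coordinates); the wrist camera has in their place "T_tool_cam" (4x4, takes a point from camera to tool coordinates, whose origin is the TCP and whose axes are the flange's). Camera axes: x right, y down, z forward; pixel columns grow to the right and rows downward; lengths in m; the calibration is good to about 2 mm. A picture is of the moment at which its call begins: read the wrist's pose just before it. There is no depth.
- manip.sign_off(): hands the job in, once; it reports no verdict.
Trained networks look in the newest picture that a camera, given by its name, has taken for a name from the list of things; names that differ only in an ending like _2 or _b are one class to them, and where a whole thing is asked for, a point or a joint stands for the part that bears it (a point fixed in the world has none). Each returns a list of dicts, best first, with "conf" (0 to 1); they miss things now and then, are a little off and sometimes report something else, mostly with a low value. They report only what shows in the picture. A call takes as long as a camera call. They do not tell look-alikes from the thing itself.
- manip.search_frame(camera, label): "box" ([centre column, centre row, width, height] in pixels, round what is visible of it).
- manip.pinpoint(camera, label): "xy" ([column, row] in pixels: a listed point, or the origin of a listed thing).
The state is a dict: "t": time; "joints": joint angles; "joint_vel": joint speeds; "tau": joint torques, N m; "position": TCP position; "eef_rot": TCP orientation; "contact_force": force on the tool from outside, world axes, zero at the start; "wrist_torque": the same for the moment, N m; "finger_gap": opening from 0.0 (shut) to 1.0 (fully open).
Only numpy, scipy, OpenCV 4.12 (cv2) and the standard library are available. Lean on these libraries where they do the work, as an engineer would, in place of code of your own. Each camera call takes 0.05 s, during which the arm holds its last target. There are 200 camera calls.

## Task

Four culture plates lie in a touching row in the lane of the imaging carrier, standing off from the end stop. With the fingertips, gently push the last plate (the one farthest from the stop) so that the whole row slides as one train along the guide rails until the first plate is fully home against the end stop, while the gate is still open. Then push the swing gate from its outer side fully shut across the lane behind the last plate; pinch or lift nothing, do not touch the other three plates, and leave everything else on the bench where it is.

Things in the scene. Friction and masses are not known exactly. Their poses are not given: they have to be found in the camera images.
- carrier: the imaging carrier: a fixed grey metal lane, 475 mm long and 130 mm wide, that holds a row of four culture plates. Origin on the bench at mid-lane; y runs along the lane to the end stop, x = 0 is the lane's centre line, +x the gate pivot's side (away from the robot), z up. Lane floor at z = 14 mm, from y = -235 to +240 mm; the tail (y = -235) is open
- finger_slot (a point): point on the lane floor's centre line (carrier x = 0, y = -200, z = 14 mm), at the tail. A finger slot 40 mm wide (x = -20 to +20) runs down the whole lane floor; in it lie only 3 mm thick ties and the bench at z = 0. Two steel guide rails, 95.6 mm apart inside, 8 mm thick, top at z = 22 mm, run from y = -215 to +222 mm; brackets outside them reach to x = -65 and +65 mm
- stop_face (a point): middle of the end stop's padded face (carrier x = 0, y = +222, z = 24 mm); the stop is a block across the whole lane, 22 mm high over the lane floor
- plate_1: first (nearest the end stop) agar culture plate of the row: round, with lid, 92.4 mm in diameter, 15 mm high, 32 g, flat on the lane floor; origin at the centre of its underside. Home: carrier x = 0, y = +175.8, z = 14 mm
- plate_2: second agar culture plate of the row: round, with lid, 92.4 mm in diameter, 15 mm high, 32 g, flat on the lane floor; origin at the centre of its underside. Home: carrier x = 0, y = +83.4, z = 14 mm
- plate_3: third agar culture plate of the row: round, with lid, 92.4 mm in diameter, 15 mm high, 32 g, flat on the lane floor; origin at the centre of its underside. Home: carrier x = 0, y = -9.0, z = 14 mm
- plate_4: last (farthest from the stop; the one to push) agar culture plate of the row: round, with lid, 92.4 mm in diameter, 15 mm high, 32 g, flat on the lane floor; origin at the centre of its underside. Home: carrier x = 0, y = -101.4, z = 14 mm. At the start the whole row stands 35 to 60 mm short of home, so that this plate blocks the gate; the row slides with about 1 N
- gate_pivot (a point): the gate's vertical pivot axis, at mid-height of the gate arm: carrier x = +64, y = -153.6, z = 29.5 mm. The pivot block under it is 22 x 24 mm wide (up to carrier x = +78 mm) and 21 mm high; the pivot head is 16 mm in diameter, top at z = 36 mm
- gate_end (a point): centre of the round end pin (11 mm diameter) of the gate arm, 102 mm from the pivot. The arm is a straight steel bar 106 mm long, 12 mm high (z = 23.5 to 35.5 mm, over the guide rails), 6 mm thick plus a 2 mm rubber facing towards the plate; its outer face, the one to push, lies 4 mm outside the line from the pivot
- gate_pad (a point): middle of the face of the rubber facing strip glued along the inner (plate) side of the gate arm, 94 mm long, 12 mm high, 2 mm thick; it bears against the last plate and is not to be touched by the fingers. The strip runs from 10 to 104 mm from the pivot
- gate (a joint): angle of the swing gate, rad. 0: shut against its own stop, arm across the lane along carrier -x, pad 2 mm behind the last plate when the row is home. Opening is positive, counter-clockwise from above: at 1.57 the arm points along carrier -y; limit 2.1. Starts at 1.62 to 1.95. Light friction, 0.03 N m (0.5 N at 60 mm from the pivot); stays where left
- tube_single: bystander: a single cotton-plugged culture tube, 20 mm thick, 193 mm long, lying on the bench beyond the carrier; origin under its middle, y along the tube
- marker: bystander: a felt marker, 11 mm thick, 131 mm long, lying on the bench on the robot's side of the carrier; origin under its middle, y along it
- tin: bystander: round aluminium tin with lid, 113 mm in diameter, 44 mm high, left of the carrier; origin under its middle
- plate_spare: bystander: a fifth culture plate, 93 mm in diameter, 15 mm high, lying on the bench outside the carrier, beyond its tail; origin under its middle
- reagent_bottle: bystander: white reagent bottle, 47 mm in diameter, 100 mm high, left of the carrier; origin under its middle
- forceps: bystander: steel forceps, 130 mm long, 10 mm high, on the bench at the far left; origin under its middle
Things that resemble listed ones, but are neither listed nor needed, are in the scene too. What is shaped like the plate_4 but pink is not meant.

How it is judged:
On the way:
1. the row is pushed home against the end stop, all four plates within 4 mm of their places, while the gate is still open (beyond 1.0 rad) (y of plate_1 in the frame of carrier between 0.1718 and 0.1798 m and z of each of plate_1, plate_2, plate_3, plate_4 in the frame of carrier below 0.017 m and y of plate_2 in the frame of carrier between 0.0794 and 0.0874 m and y of plate_3 in the frame of carrier between -0.013 and -0.005 m and y of plate_4 in the frame of carrier between -0.1054 and -0.0974 m and value of joint gate above 1 rad), for 0.2 s.
At the end, for the whole second after the job is handed in: All four plates lie flat in the lane at rest, each within 4 mm along the lane of its home place (row touching, first plate against the end stop), and the gate is shut to within 0.07 rad (y of plate_1 in the frame of carrier between 0.1718 and 0.1798 m and z of each of plate_1, plate_2, plate_3, plate_4 in the frame of carrier below 0.017 m and y of plate_2 in the frame of carrier between 0.0794 and 0.0874 m and y of plate_3 in the frame of carrier between -0.013 and -0.005 m and y of plate_4 in the frame of carrier between -0.1054 and -0.0974 m and linear speed of each of plate_1, plate_2, plate_3, plate_4 below 0.01 m/s and value of joint gate below 0.07 rad).
It fails at once if a plate of the row is lifted more than 8 mm or tipped (z of any of plate_1, plate_2, plate_3, plate_4 in the frame of carrier above 0.022 m or angle between any of plate_1, plate_2, plate_3, plate_4's own z axis and vertical above 0.15 rad).
It fails at once if the gripper presses on one of the first three plates (contact force between any of the arm, the fingers and plate_1 above 1 N or contact force between any of the arm, the fingers and plate_2 above 1 N or contact force between any of the arm, the fingers and plate_3 above 1 N).
It fails at once if the last plate or the gate is pushed with more than 40 N (contact force between the fingers and plate_4 above 40 N or contact force between the fingers and carrier above 40 N).
It fails at once if the gate is pinched or dragged by its inner side (more than 2 N of the fingers on its rubber facing) (contact force between the fingers and gate_c2 above 2 N).
It fails at once if a bystander is moved by more than 15 mm (distance of any of tube_single, marker, tin, plate_spare, reagent_bottle, forceps from where it was at the start of the episode above 0.015 m).
It also fails if it takes over 45 s, if anything falls off the work surface, if the arm or the gripper's body presses on something with over 40 N, if the wrist force passes 120 N, or if a joint passes its speed limit or range.

## Working session

There is one attempt and no reset: what is moved stays moved. The work goes in short steps, Python scripts to look and compute and a tool call to move; the robot and the scene stay as the last step left them, time stands still between calls to the robot, and variables do not carry over. Pictures are saved under pics/ and viewed, about 8 in all and at most 12, crops included, and the job is handed in when it is done.

Besides the shell and the picture viewer there is one more tool, called after "Request:" as name(argument=value, ...), one argument or row to a line, values as JSON. move_arm: Moves the arm, as the interface text tells. Its arguments: {"type":"object","properties":{"commands":{"type":"array","items":{"type":"number"}},"jaw":{"type":"number"}},"required":["commands"]}

```bash
mkdir -p pics
cat > h.py <<'E'
import numpy as np, cv2
from bench import manip
from scipy.spatial.transform import Rotation as R
def snap(n,f=None):
    c=manip.read_camera(n)
    if f: cv2.imwrite('pics/'+f,c['color'][:,:,::-1])
    return c
def ray(c,uv,z,T=None):
    T=c['world_from_camera'] if T is None else T
    d=T[:3,:3]@np.linalg.inv(c['camera_matrix'])@[uv[0],uv[1],1]
    return T[:3,3]+d*(z-T[2,3])/d[2]
def proj(c,p,T=None):
    T=c['world_from_camera'] if T is None else T
    q=c['camera_matrix']@(np.linalg.inv(T)@np.append(p,1))[:3]
    return q[:2]/q[2]
E
python3 - <<'E'
from h import *
np.set_printoptions(precision=4,suppress=True)
s=manip.state();print(s['t'],s['position'],s['eef_rot'],s['finger_gap'])
for n in('top','scene'):
    c=snap(n,n+'1.png')
    for l,z in [('finger_slot',.014),('stop_face',.024),('gate_pivot',.0295),('gate_end',.0295),('gate_pad',.0295),('plate_4',.014),('plate_spare',0),('tin',0),('marker',0),('tube_single',0),('reagent_bottle',0),('forceps',0)]:
        for d in manip.pinpoint(n,l)[:5]: print(n,l,round(d['conf'],2),np.round(d['xy']),ray(c,d['xy'],z))
E
```

```text
0.0 [0.2375 0.6312 0.2217] [-0.5621 -3.0907  0.0028] 0.9962102736808078
top finger_slot 0.87 [352. 212.] [ 0.5361 -0.1321  0.014 ]
top stop_face 0.89 [228. 241.] [0.4444 0.2703 0.024 ]
top gate_pivot 0.85 [337. 194.] [ 0.5929 -0.0807  0.0295]
top gate_end 0.39 [366. 184.] [ 0.6227 -0.1744  0.0295]
top gate_pad 0.61 [339. 241.] [ 0.4407 -0.0834  0.0295]
top gate_pad 0.18 [338. 216.] [ 0.5223 -0.0835  0.0295]
top plate_4 0.95 [260. 238.] [0.4534 0.1669 0.014 ]
top plate_4 0.93 [284. 230.] [0.4772 0.0904 0.014 ]
top plate_4 0.86 [307. 222.] [0.5037 0.0142 0.014 ]
top plate_4 0.81 [340. 216.] [ 0.5217 -0.0918  0.014 ]
top plate_4 0.7 [400. 217.] [ 0.5173 -0.2862  0.014 ]
top plate_spare 0.59 [376. 150.] [ 0.7448 -0.2222  0.    ]
top tin 0.72 [170. 257.] [0.3928 0.4599 0.    ]
top tin 0.72 [258. 237.] [0.4538 0.1734 0.    ]
top marker 0.49 [342. 241.] [ 0.4418 -0.1008  0.    ]
top tube_single 0.79 [288. 205.] [0.5596 0.0749 0.    ]
top reagent_bottle 0.7 [183. 216.] [0.5244 0.4199 0.    ]
top forceps 0.49 [116. 251.] [0.4124 0.6396 0.    ]
scene finger_slot 0.95 [332. 176.] [ 0.5322 -0.14
[... 322 characters left out ...]
317. 166.] [ 0.6015 -0.1356  0.0295]
scene plate_4 0.95 [295. 209.] [0.4704 0.102  0.014 ]
scene plate_4 0.75 [280. 220.] [0.4601 0.179  0.014 ]
scene plate_4 0.74 [308. 193.] [0.5072 0.0036 0.014 ]
scene plate_4 0.72 [325. 182.] [ 0.5205 -0.0965  0.014 ]
scene plate_4 0.67 [359. 167.] [ 0.5062 -0.2708  0.014 ]
scene plate_spare 0.49 [303. 151.] [ 0.7524 -0.2111  0.    ]
scene tin 0.73 [220. 279.] [0.3854 0.4723 0.    ]
scene tin 0.66 [303. 149.] [ 0.7618 -0.2221  0.    ]
scene marker 0.58 [340. 195.] [ 0.4403 -0.0909  0.    ]
scene tube_single 0.6 [281. 197.] [0.5685 0.0757 0.    ]
scene reagent_bottle 0.4 [208. 245.] [0.524 0.42  0.   ]
scene forceps 0.67 [166. 304.] [0.4052 0.6323 0.    ]
```

View pics/top1.png

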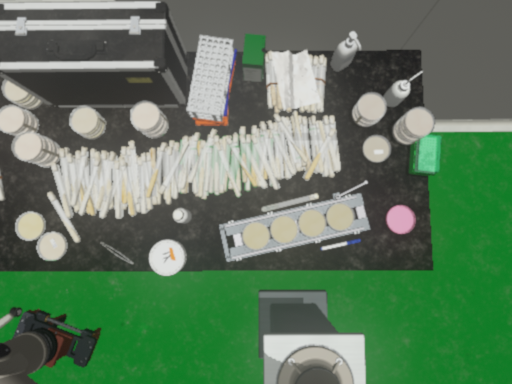

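View pics/scene1.png

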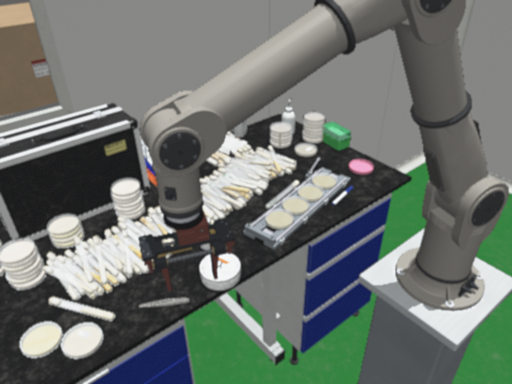

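Top view: the lane runs from its tail near px (352,212) to the stop near (228,241). The four plates are at (256–340, 236–216), and the pink look-alike at (400,217). The gate sticks out at (350,187), beyond the carrier. Next I plan a close look.

```bash
cat >> h.py <<'E'
np.set_printoptions(precision=4,suppress=True)
def pose():
    s=manip.state();T=np.eye(4);T[:3,:3]=R.from_rotvec(s['eef_rot']).as_matrix();T[:3,3]=s['position'];return T
def rel(p,Rm):
    T=pose();print('shift mm',T[:3,:3].T@(np.array(p)-T[:3,3])*1000,'turn',R.from_matrix(T[:3,:3].T@Rm).as_rotvec())
def down(yaw,sgn=1): # carrier yaw; tool y along +-carrier x
    y=sgn*np.array([np.cos(yaw),np.sin(yaw),0]);z=np.array([0,0,-1.]);return np.c_[np.cross(y,z),y,z]
E
python3 - <<'E'
from h import *
print(pose()); c=snap('wrist'); print(c['T_tool_cam'],c['camera_matrix'])
for s in(1,-1):
  for p in([.40,.45,.30],[.50,-.12,.30]): print(s);rel(p,down(.214,s))
E
```

```text
[[-0.936   0.3521 -0.      0.2377]
 [ 0.3521  0.936  -0.      0.6318]
 [ 0.     -0.     -1.      0.2226]
 [ 0.      0.      0.      1.    ]]
[[-0.0002 -0.9676 -0.2523  0.0692]
 [ 1.      0.0002 -0.0015  0.0002]
 [ 0.0015 -0.2523  0.9676 -0.1624]
 [ 0.      0.      0.      1.    ]] [[328.3043   0.     255.2297]
 [  0.     328.3043 191.1713]
 [  0.       0.       1.    ]]
1
shift mm [-215.9559 -112.9805  -77.3476] turn [ 0.    -0.     0.997]
1
shift mm [-510.2591 -611.2631  -77.3699] turn [ 0.    -0.     0.997]
-1
shift mm [-215.9559 -112.9805  -77.3476] turn [ 0.      0.     -2.1446]
-1
shift mm [-510.2591 -611.2631  -77.3699] turn [ 0.      0.     -2.1446]
```

Request:
move_arm(
  commands=[-50,-25,-20,0,0,0,-100,-50,-40,0,0,0.1,-150,-80,-60,0,0,0.2,-200,-110,-77,0,0,0.3,-225,-160,-77,0,0,0.4,-255,-210,-77,0,0,0.5,-285,-260,-77,0,0,0.6,-315,-310,-77,0,0,0.7,-345,-360,-77,0,0,0.8,-375,-410,-77,0,0,0.9,-405,-460,-77,0,0,0.997,-440,-510,-77,0,0,0.997,-475,-560,-77,0,0,0.997,-510,-611,-77,0,0,0.997,-510,-611,-77,0,0,0.997,-510,-611,-77,0,0,0.997],
  jaw=0,
)

```text
t: 3.35
position: [0.4998, -0.1192, 0.2995]
eef_rot: [-1.971, -2.445, -0.0]
contact_force: [0.7, 0.0, -0.5]
finger_gap: 0.007
```

Run:
```python
from h import *
s=manip.state();print(s['t'],s['joints'],s['finger_gap'])
T=pose();print(T); c=snap('wrist','w1.png'); W=T@c['T_tool_cam']
for l,z in [('finger_slot',.014),('stop_face',.024),('gate_pivot',.0295),('gate_end',.0295),('gate_pad',.0295),('plate_4',.014)]:
    for d in manip.pinpoint('wrist',l)[:5]: print(l,round(d['conf'],2),np.round(d['xy']),ray(c,d['xy'],z,W))
```

```text
3.35 [-0.4782  0.1474  0.6712  1.8724 -0.1004  1.1558  0.4422] 0.007444209570710766
[[-0.2123  0.9772 -0.0004  0.4998]
 [ 0.9772  0.2123  0.0004 -0.1192]
 [ 0.0005 -0.0003 -1.      0.2995]
 [ 0.      0.      0.      1.    ]]
finger_slot 0.61 [276. 178.] [ 0.5338 -0.1416  0.014 ]
gate_pivot 0.56 [326. 148.] [ 0.5864 -0.0859  0.0295]
gate_end 0.78 [344. 216.] [ 0.6363 -0.1707  0.0295]
gate_pad 0.71 [331. 188.] [ 0.6077 -0.1362  0.0295]
plate_4 0.89 [278.  65.] [0.5029 0.0029 0.014 ]
plate_4 0.78 [274. 142.] [ 0.5188 -0.0935  0.014 ]
```

View pics/w1.png

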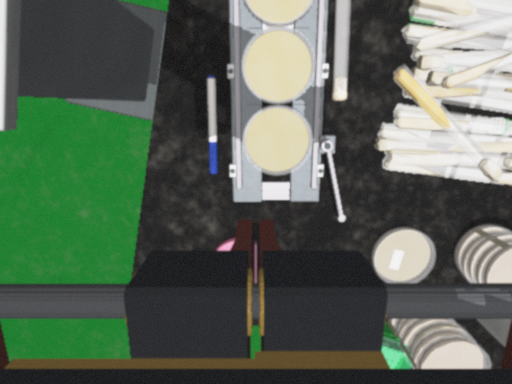

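Wrist view: plate 4 at px (277,140), lane tail at row ~200, gate pivot (328,146), gate end (341,217). The pink plate is partly behind the gripper at (228,245). Next I fit the carrier pose.

Run:
```python
from h import *
from scipy.optimize import least_squares as LS
obs=[(0,-.2,.5338,-.1416),(0,-.2,.5361,-.1321),(0,-.2,.5322,-.1451),(0,.222,.4444,.2703),(0,.222,.4486,.2706),(.064,-.1536,.5864,-.0859),(.064,-.1536,.5929,-.0807)]
pl=np.array([(.4534,.1669),(.4772,.0904),(.5037,.0142),(.5217,-.0918),(.5029,.0029),(.5188,-.0935)])
def r(q):
    c,s=np.cos(q[2]),np.sin(q[2]);o=[]
    for a,b,x,y in obs:o+=[q[0]+c*a-s*b-x,q[1]+s*a+c*b-y]
    o+=list((pl-q[:2])@[c,s]);return np.array(o)
f=LS(r,[.49,.05,.2],loss='soft_l1',f_scale=.003);q=f.x;print(q);print(f.fun.size,r(q)*1000)
c,s=np.cos(q[2]),np.sin(q[2]);M=np.array([[c,-s],[s,c]])
for n,p in dict(p4=(.5188,-.0935),gend=(.6363,-.1707),gendtop=(.6227,-.1744),pink=(.5173,-.2862),spare=(.7448,-.2222),tube=(.5596,.0749)).items(): print(n,(np.array(p)-q[:2])@M)
# verify overlay on wrist image (edges)
T=pose();W=T@snap('wrist')['T_tool_cam'];cam=snap('wrist');im=cam['color'][:,:,::-1].copy()
def P(x,y,z): return tuple(int(round(v*2)) for v in proj(cam,np.append(q[:2]+M@[x,y],z),W))
im=cv2.resize(im,None,fx=2,fy=2)
for sx in(-.0478,.0478): cv2.line(im,P(sx,-.215,.022),P(sx,.1,.022),(0,0,255),1)
cv2.line(im,P(-.06,-.235,.014),P(.06,-.235,.014),(0,0,255),1)
cv2.circle(im,P(.064,-.1536,.036),4,(0,0,255),1)
cv2.imwrite('pics/ov1.png',im[:500,300:820])
```

```text
[0.4913 0.0534 0.2137]
20 [ -0.0846  -0.4647  -2.3846  -9.9647   1.5154   3.0353  -0.1833   0.0356
  -4.3833  -0.2644   0.0189   2.7531  -6.4811  -2.4469 -12.9624  -5.9281
   3.8084  -1.0818   0.6301  -4.2764]
p4 [-0.0043 -0.1494]
gend [ 0.0942 -0.2497]
gendtop [ 0.0801 -0.2505]
pink [-0.0466 -0.3374]
spare [ 0.1893 -0.3231]
tube [0.0713 0.0065]
```

View pics/ov1.png

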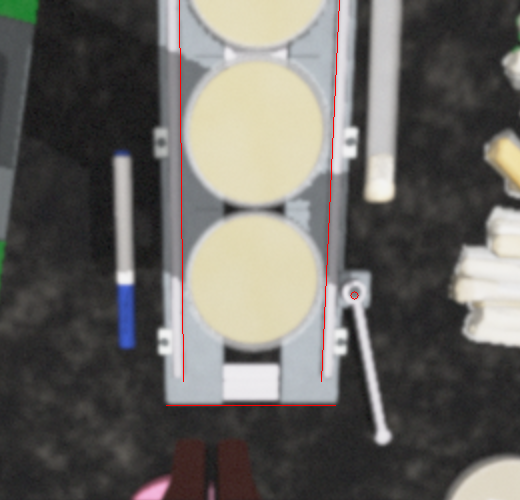

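The overlay fits within about 2 mm. Plate 4 is at carrier y ≈ -0.149 and the gate at ≈1.87 rad. Next, the shifts to descend behind plate 4.

```bash
cat >> h.py <<'E'
q=np.array([.4913,.0534,.2137])
def wp(x,y,z): c,s=np.cos(q[2]),np.sin(q[2]);return [q[0]+c*x-s*y,q[1]+s*x+c*y,z]
def inv(): 
    c,s=np.cos(q[2]),np.sin(q[2]);p=pose()[:3,3];d=p[:2]-q[:2];return np.array([c*d[0]+s*d[1],-s*d[0]+c*d[1],p[2]])
E
python3 - <<'E'
from h import *
print(inv())
for p in((0,-.228,.1),(0,-.228,.019),(0,-.158,.019)): rel(wp(*p),down(q[2]))
E
```

```text
[-0.0282 -0.1705  0.2997]
shift mm [-57.5969  28.1169 199.6791] turn [ 0.0001 -0.0002  0.0012]
shift mm [-57.6103  28.1061 280.6791] turn [ 0.0001 -0.0002  0.0012]
shift mm [ 12.3896  28.1897 280.6907] turn [ 0.0001 -0.0002  0.0012]
```

Request:
move_arm(
  commands=[-29,14,50,0,0,0,-58,28,100,0,0,0,-58,28,150,0,0,0,-58,28,200,0,0,0,-58,28,230,0,0,0,-58,28,260,0,0,0,-58,28,275,0,0,0,-58,28,281,0,0,0,-58,28,281,0,0,0],
)

```text
t: 4.92
position: [0.54, -0.1705, 0.0191]
eef_rot: [1.971, 2.446, 0.001]
contact_force: [0.2, 0.6, 1.0]
finger_gap: 0.002
```

Run:
```python
from h import *
s=manip.state();print(inv(),s['contact_force'],s['t']);snap('wrist','w2.png')
```

```text
[ 0.0001 -0.2291  0.0191] [0.1986 0.585  0.9891] 4.925
```

View pics/w2.png

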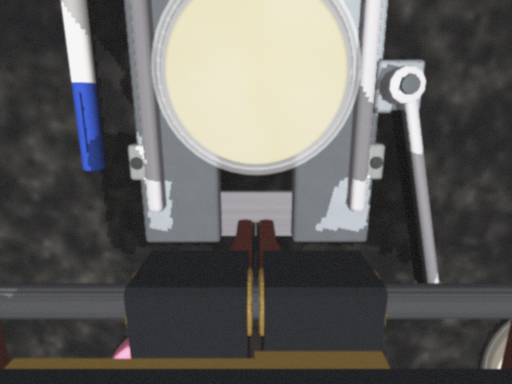

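The fingertips (px 257,225) are centred behind plate 4, in the slot and clear of everything. Now I push gently.

Request:
move_arm(
  commands=[6,0,0,0,0,0,12,0,0,0,0,0,18,0,0,0,0,0,21,0,0,0,0,0,24,0,0,0,0,0,27,0,0,0,0,0,30,0,0,0,0,0,33,0,0,0,0,0,36,0,0,0,0,0,39,0,0,0,0,0,42,0,0,0,0,0,45,0,0,0,0,0,48,0,0,0,0,0,51,0,0,0,0,0,54,0,0,0,0,0,57,0,0,0,0,0,60,0,0,0,0,0,60,0,0,0,0,0],
)

```text
t: 7.22
position: [0.5267, -0.1113, 0.0186]
eef_rot: [-1.971, -2.446, -0.0]
contact_force: [-0.7, -0.0, -0.4]
finger_gap: 0.004
```

Run:
```python
from h import *
s=manip.state();print(inv(),s['contact_force'],s['t']);T=pose();c=snap('wrist');W=T@c['T_tool_cam']
for d in manip.pinpoint('wrist','plate_4')[:3]:print(d['conf'],d['xy'],(ray(c,d['xy'],.014,W)[:2]-q[:2])@down(q[2])[:2,:2])
```

```text
[-0.0004 -0.1684  0.0186] [-0.6893 -0.0055 -0.3849] 7.225
0.83 [256.3, 127.8] [-0.1104 -0.0003]
```

Request:
move_arm(
  commands=[1,0,0,0,0,0,2,0,0,0,0,0,3,0,0,0,0,0,4,0,0,0,0,0,5,0,0,0,0,0,6,0,0,0,0,0,7,0,0,0,0,0,8,0,0,0,0,0,8,0,0,0,0,0],
)

```text
t: 8.45
position: [0.525, -0.1038, 0.0186]
eef_rot: [-1.971, -2.446, 0.0]
contact_force: [0.1, -0.3, 0.4]
finger_gap: 0.006
```

Request:
move_arm(
  commands=[0.5,0,0,0,0,0,1,0,0,0,0,0,1.5,0,0,0,0,0,2,0,0,0,0,0,2,0,0,0,0,0],
)

```text
t: 9.07
position: [0.5246, -0.1019, 0.0186]
eef_rot: [-1.971, -2.446, -0.0]
contact_force: [0.4, -1.4, 0.5]
finger_gap: 0.008
```

Run:
```python
from h import *
s=manip.state();print(inv(),s['contact_force'],s['t']);T=pose();c=snap('wrist','w3.png');W=T@c['T_tool_cam']
for d in manip.pinpoint('wrist','plate_4')[:3]:print(d['conf'],d['xy'],(ray(c,d['xy'],.014,W)[:2]-q[:2])@down(q[2])[:2,:2])
c=snap('top','top2.png');cv2.imwrite('pics/top2c.png',cv2.resize(c['color'][170:270,205:385,::-1],None,fx=4,fy=4,interpolation=2))
```

```text
[-0.0003 -0.1588  0.0186] [ 0.3654 -1.4478  0.5132] 9.075
0.95 [255.5, 129.6] [-0.1016 -0.0007]
```

View pics/top2c.png

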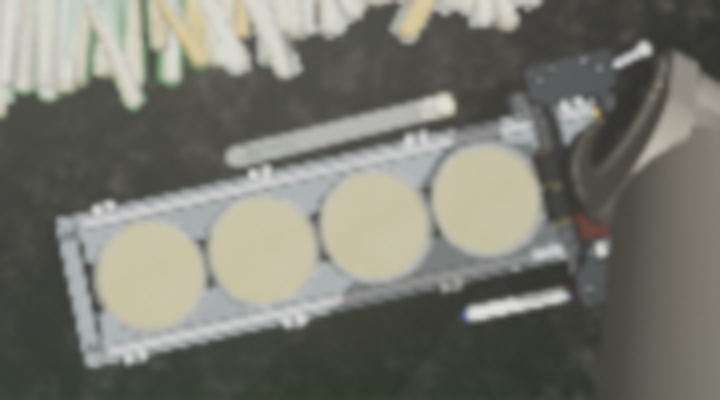

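The row is nearly at the stop in the top crop: plate 1's edge is at px (95,280) and the stop pad at ~(90,285). I continue until the force rises.

Request:
move_arm(
  commands=[0.5,0,0,0,0,0,1,0,0,0,0,0,1,0,0,0,0,0],
)

```text
t: 9.6
position: [0.5244, -0.1009, 0.0186]
eef_rot: [-1.971, -2.446, -0.0]
contact_force: [0.2, -1.0, 0.2]
finger_gap: 0.008
```

Request:
move_arm(
  commands=[0.5,0,0,0,0,0,1,0,0,0,0,0,1,0,0,0,0,0],
)

```text
t: 9.98
position: [0.5243, -0.1002, 0.0187]
eef_rot: [1.971, 2.446, -0.0]
contact_force: [-0.3, -1.5, -1.1]
finger_gap: 0.004
```

Request:
move_arm(
  commands=[0.5,0,0,0,0,0,1,0,0,0,0,0,1,0,0,0,0,0],
)

```text
t: 10.35
position: [0.5243, -0.0999, 0.0188]
eef_rot: [1.972, 2.444, -0.0]
contact_force: [1.9, -4.5, -0.8]
finger_gap: 0.004
```

Request:
move_arm(
  commands=[0.5,0,0,0,0,0,1,0,0,0,0,0,1,0,0,0,0,0],
)

```text
t: 10.72
position: [0.5244, -0.0997, 0.019]
eef_rot: [1.971, 2.443, -0.001]
contact_force: [1.8, -7.8, 0.4]
finger_gap: 0.004
```

The row is home: motion is blocked and the force rose to about 8 N. I back off, rise, and look again.

Request:
move_arm(
  commands=[-2,0,0,0,0,0,-5,0,0,0,0,0,-15,0,0,0,0,0,-40,0,0,0,0,0,-70,0,0,0,0,0,-70,0,-40,0,0,0,-70,0,-90,0,0,0,-70,0,-140,0,0,0,-70,0,-140,0,0,0],
)

```text
t: 11.85
position: [0.541, -0.1675, 0.1622]
eef_rot: [1.968, 2.442, 0.006]
contact_force: [0.7, 0.0, -0.8]
finger_gap: 0.004
```

Run:
```python
from h import *
s=manip.state();print(inv(),s['contact_force'],s['t']);T=pose();c=snap('wrist','w4.png');W=T@c['T_tool_cam'];M=down(q[2])[:2,:2]
for l,z in(('plate_4',.014),('gate_pivot',.0295),('gate_end',.0295)):
  for d in manip.pinpoint('wrist',l)[:3]:print(l,d['conf'],d['xy'],(ray(c,d['xy'],z,W)[:2]-q[:2])@M)
for p in((.12,-.21,.1),(.12,-.21,.026)): rel(wp(*p),down(q[2]))
```

```text
[ 0.0017 -0.2264  0.1622] [ 0.6994  0.0425 -0.8445] 11.85
plate_4 0.57 [250.1, 36.5] [-0.0998 -0.0024]
gate_pivot 0.82 [328.9, 99.1] [-0.1525  0.0658]
gate_end 0.91 [348.0, 206.9] [-0.2504  0.0894]
shift mm [ 14.1945 121.2852  57.0794] turn [-0.0022 -0.0011  0.0005]
shift mm [ 14.1111 121.4494 131.0792] turn [-0.0022 -0.0011  0.0005]
```

View pics/w4.png

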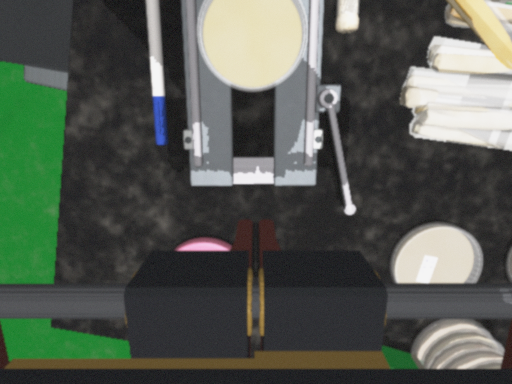

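Plate 4 is at carrier y ≈ -0.100 and the gate is untouched at ≈1.83 rad; its end is at px (349,209). I go to the outer side of the gate and descend.

Request:
move_arm(
  commands=[5,40,0,0,0,0,10,80,0,0,0,0,14,120,0,0,0,0,14,121,40,0,0,0,14,121,80,0,0,0,14,121,110,0,0,0,14,121,125,0,0,0,14,121,131,0,0,0,14,121,131,0,0,0],
)

```text
t: 13.18
position: [0.6542, -0.1273, 0.0279]
eef_rot: [1.972, 2.446, 0.0]
contact_force: [-0.0, -0.5, 0.7]
finger_gap: 0.004
```

Run:
```python
from h import *
s=manip.state();print(inv(),s['contact_force'],s['t'],s['joints']);snap('wrist','w5.png')
p0=np.array([.12,-.21])
i=inv()
for t in np.arange(1.8,-.01,-.1):
    d=np.array([-np.cos(t),-np.sin(t)]);n=np.array([np.sin(t),-np.cos(t)]);h=.004+.012*abs(np.sin(t))+.010*abs(np.cos(t))
    p=np.array([.064,-.1536])+.068*d+h*n;print(round(t,1),p,'tool xy',((p-i[:2])*1000)[::-1])
```

```text
[ 0.1208 -0.2111  0.0279] [-0.0379 -0.5016  0.7173] 13.175 [-0.253   0.7446  0.5132  1.7363 -0.4873  0.7903  0.7104]
1.8 [ 0.0969 -0.2157] tool xy [ -4.5302 -24.2352]
1.7 [ 0.0898 -0.2188] tool xy [ -7.6072 -31.3669]
1.6 [ 0.0823 -0.2211] tool xy [ -9.8841 -38.9079]
1.5 [ 0.0758 -0.2226] tool xy [-11.398 -45.348]
1.4 [ 0.0697 -0.2236] tool xy [-12.3779 -51.4611]
1.3 [ 0.0634 -0.224 ] tool xy [-12.7892 -57.7903]
1.2 [ 0.0569 -0.2238] tool xy [-12.5826 -64.2839]
1.1 [ 0.0503 -0.2229] tool xy [-11.7136 -70.8797]
1.0 [ 0.0437 -0.2214] tool xy [-10.1449 -77.5047]
0.9 [ 0.0371 -0.2191] tool xy [ -7.8484 -84.0772]
0.8 [ 0.0307 -0.216 ] tool xy [ -4.8071 -90.507 ]
0.7 [ 0.0245 -0.2122] tool xy [ -1.0174 -96.6984]
0.6 [ 0.0186 -0.2077] tool xy [   3.5103 -102.5516]
0.5 [ 0.0132 -0.2025] tool xy [   8.7497 -107.9658]
0.4 [ 0.0083 -0.1966] tool xy [  14.659  -112.8414]
0.3 [ 0.0041 -0.19  ] tool xy [  21.1801 -117.083 ]
0.2 [ 0.0006 -0.183 ] tool xy [  28.2398 -120.6026]
0.1 [-0.0021 -0.1755] tool xy [  35.7503 -123.3214]
-0.0 [-0.004  -0.1676] tool xy [  43.6113 -125.1734]
```

View pics/w5.png

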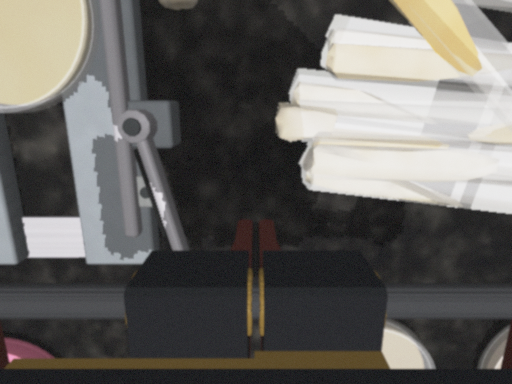

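The fingers are outside the gate arm; the pivot is at px (133,126) and the arm runs to (182,245). I sweep along the arc.

Request:
move_arm(
  commands=[-2,-12,1,0,0,0,-5,-24,2,0,0,0,-8,-31,2,0,0,0,-10,-39,2,0,0,0,-11,-45,2,0,0,0,-12,-51,2,0,0,0,-13,-58,2,0,0,0,-13,-64,2,0,0,0,-12,-71,2,0,0,0,-10,-77,2,0,0,0,-8,-84,2,0,0,0,-5,-90,2,0,0,0,-1,-97,2,0,0,0,3,-102,2,0,0,0,3,-102,2,0,0,0],
)

```text
t: 15.1
position: [0.553, -0.1454, 0.0256]
eef_rot: [-1.971, -2.446, 0.0]
contact_force: [-0.6, 0.5, 0.2]
finger_gap: 0.007
```

Run:
```python
from h import *
s=manip.state();print(inv(),s['contact_force'],s['t']);snap('wrist','w6.png')
```

```text
[ 0.0181 -0.2074  0.0256] [-0.6423  0.5223  0.1981] 15.1
```

View pics/w6.png

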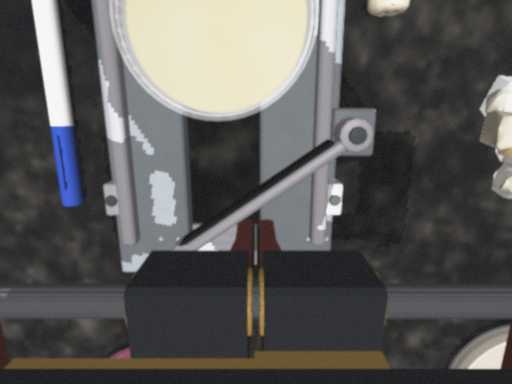

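The gate is at ≈0.6 rad, and the arm runs from (355,135) to (185,242) with the fingers behind it. I continue, slowing near the end.

Request:
move_arm(
  commands=[3,-3,0,0,0,0,6,-6,0,0,0,0,9,-8,0,0,0,0,12,-11,0,0,0,0,15,-13,0,0,0,0,18,-15,0,0,0,0,21,-17,0,0,0,0,24,-18,0,0,0,0,27,-19,0,0,0,0,30,-20,0,0,0,0,32,-21,0,0,0,0,34,-22,0,0,0,0,36,-22,0,0,0,0,38,-22,0,0,0,0,38,-22,0,0,0,0],
)

```text
t: 17.02
position: [0.5239, -0.1131, 0.0256]
eef_rot: [-1.971, -2.446, 0.0]
contact_force: [0.6, -0.0, 0.6]
finger_gap: 0.007
```

Request:
move_arm(
  commands=[0.5,0,0,0,0,0,1,0,0,0,0,0,1.5,0,0,0,0,0,1.5,0,0,0,0,0],
)

```text
t: 17.52
position: [0.5237, -0.1118, 0.0256]
eef_rot: [-1.971, -2.446, -0.0]
contact_force: [0.1, -0.5, -0.6]
finger_gap: 0.009
```

Request:
move_arm(
  commands=[0.5,0,0,0,0,0,1,0,0,0,0,0,1.5,0,0,0,0,0,1.5,0,0,0,0,0],
)

```text
t: 18.02
position: [0.5235, -0.1108, 0.0257]
eef_rot: [1.972, 2.445, -0.0]
contact_force: [0.1, -1.9, 0.2]
finger_gap: 0.006
```

Request:
move_arm(
  commands=[0.5,0,0,0,0,0,1,0,0,0,0,0,1,0,0,0,0,0],
)

```text
t: 18.4
position: [0.5234, -0.1107, 0.0257]
eef_rot: [1.972, 2.444, -0.001]
contact_force: [0.2, -6.1, -2.5]
finger_gap: 0.007
```

Run:
```python
from h import *
s=manip.state();print(inv(),s['contact_force'],s['t'])
```

```text
[-0.0034 -0.1672  0.0257] [ 0.17   -6.0662 -2.532 ] 18.4
```

The gate is on its stop: motion is blocked, the force rises, and the position is as predicted. I retreat and check.

Request:
move_arm(
  commands=[-2,0,0,0,0,0,-10,0,0,0,0,0,-35,0,0,0,0,0,-50,0,-30,0,0,0,-50,0,-80,0,0,0,-50,0,-140,0,0,0,-50,0,-200,0,0,0,-50,0,-250,0,0,0,-50,0,-250,0,0,0],
)

```text
t: 19.52
position: [0.536, -0.1591, 0.2797]
eef_rot: [1.968, 2.442, 0.008]
contact_force: [-0.4, -0.4, 0.5]
finger_gap: 0.004
```

Run:
```python
from h import *
s=manip.state();print(inv(),s['t']);T=pose();c=snap('wrist');W=T@c['T_tool_cam'];M=down(q[2])[:2,:2]
cv2.imwrite('pics/w7.png',c['color'][:,:,::-1])
for l,z in(('plate_4',.014),('gate_pivot',.0295),('gate_end',.0295)):
  for d in manip.pinpoint('wrist',l)[:4]:print(l,d['conf'],d['xy'],(ray(c,d['xy'],z,W)[:2]-q[:2])@M)
c=snap('top')
for d in manip.pinpoint('top','plate_4')[:5]:print(d['conf'],(ray(c,d['xy'],.014)[:2]-q[:2])@M)
```

```text
[-0.0014 -0.2171  0.2797] 19.525
plate_4 0.95 [218.9, 243.5] [-0.3366 -0.0512]
plate_4 0.88 [254.1, 65.1] [-0.101  -0.0015]
plate_4 0.66 [308.3, 110.3] [-0.1547  0.0672]
gate_pivot 0.88 [310.7, 107.3] [-0.1509  0.0674]
gate_end 0.9 [226.7, 109.1] [-0.1531 -0.035 ]
0.85 [ 0.171  -0.0123]
0.61 [ 0.0816 -0.0058]
0.57 [-0.0017 -0.0015]
0.54 [-0.3291 -0.0563]
```

View pics/w7.png

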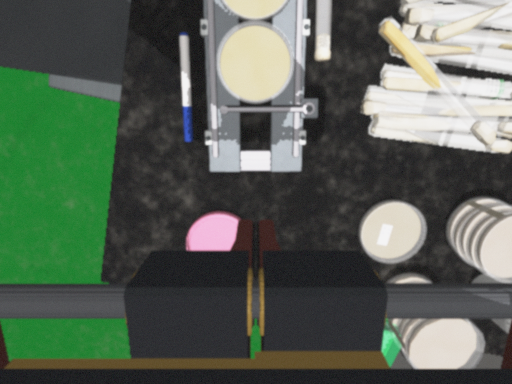

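The gate is shut across the lane (px 310,107 → 227,109, ≈0.02 rad), with plate 4 at y ≈ -0.101.

```bash
python3 -c "
from bench import manip
print(manip.sign_off())"
```

```text
the job is handed in; nothing more can be done
None
```

I pushed the row home through plate 4 with the closed fingertips while the gate was still open. Then I swept the gate shut from its outer side and handed the job in at about 19.5 s of the 45 s allowed.

**Row:** The push ended blocked against the end stop at about 8 N. The last wrist picture put plate 4 at carrier y ≈ -0.101 m; home is -0.1014 m.

**Gate:** It measured ≈1.83 rad open just after the row was home. It ended blocked against its own stop at about 6 N, and the last picture put it at ≈0.02 rad from shut.

**Bystanders:** None were touched as far as the wrist pictures show. I did not measure them again at the end.

**Checks that were weak or disagreed:**
- The top camera's final readings of the first three plates were +171, +82 and -2 mm along the lane; home is +175.8, +83.4 and -9.0. The first and third are outside the 4 mm tolerance. That camera has about 3 mm per pixel and its sideways readings were also off by up to 12 mm, so I relied on the stop contact and the wrist view of plate 4.
- In the last wrist picture the plate finder also marked the pink look-alike and the gate pivot as plates. I ignored both.

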